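# Sweep dry clay offcuts off the wedging slab

## Task

Clear the plaster slab: with the fingertips, push the three dry terracotta clay offcuts across it and over its edge so that they drop into the blue reclaim tray standing against one side. Only push them, do not pick up or carry any, and leave the white pinch pot and the wooden modelling tool on the slab where they are.

Things in the scene. Friction and masses are not known exactly. Their poses are not given: they have to be found in the camera images.
- slab: cream plaster wedging slab fixed on the table, 300 x 300 x 60 mm, flat top without rims. Origin: centre of its underside on the table (top face 60 mm above); z up, x and y along its sides. Its two y sides (150 mm from the origin) each have a tray standing against them
- reclaim_tray: blue plastic open reclaim tray, empty, 300 mm (x) x 130 mm (y), 50 mm tall, walls and floor 5 mm, fixed on the table with its long side 4 mm from the slab's +y or -y side (it differs from run to run), so that its rim lies 10 mm below the slab's top and what is pushed over that edge drops in. Origin: centre of its underside, axes parallel to the slab's
- tool_tray: dark wooden tray of the same size at the slab's opposite side, with hand tools and a yellow block in it. Not for offcuts. Origin: centre of its underside
- offcut1_mid (a point): the middle of a hard dry terracotta-coloured clay offcut, a chunky block about 38 x 30 mm and 18 mm tall, with a smaller lump on top (24 mm in all), mass about 50 g, loose on the slab. The point lies 12 mm above its underside; the block lies at any yaw. The three offcuts and the pinch pot lie in four lanes across the slab, about 54 mm or more apart along the slab's x
- offcut1: the same offcut as the _mid point of this name; origin at the centre of its underside, x along its 38 mm side
- offcut2_mid (a point): the middle of a hard dry terracotta-coloured clay offcut, a chunky block about 38 x 30 mm and 18 mm tall, with a smaller lump on top (24 mm in all), mass about 50 g, loose on the slab. The point lies 12 mm above its underside; the block lies at any yaw. The three offcuts and the pinch pot lie in four lanes across the slab, about 54 mm or more apart along the slab's x
- offcut2: the same offcut as the _mid point of this name; origin at the centre of its underside, x along its 38 mm side
- offcut3_mid (a point): the middle of a hard dry terracotta-coloured clay offcut, a chunky block about 38 x 30 mm and 18 mm tall, with a smaller lump on top (24 mm in all), mass about 50 g, loose on the slab. The point lies 12 mm above its underside; the block lies at any yaw. The three offcuts and the pinch pot lie in four lanes across the slab, about 54 mm or more apart along the slab's x
- offcut3: the same offcut as the _mid point of this name; origin at the centre of its underside, x along its 38 mm side
- pinch_pot: small white open pot, 50 mm across the rim, 45 mm tall, standing loose on the slab among the offcuts. Origin: centre of its underside
- modelling_tool: flat wooden modelling tool, 12 x 160 x 10 mm, lying loose along the slab's far (+x) edge, long side along y. Origin: centre of its underside

How it is judged:
By the outcome, as a careful person would: the job done as asked, in the order asked, and still so for the second after the job is handed in, with the robot touching nothing.
It also fails if it takes over 69 s, if anything falls off the work surface, if the arm or the gripper's body presses on something with over 40 N, if the wrist force passes 120 N, or if a joint passes its speed limit or range.

## Robot

A 6-joint arm with a two-finger parallel gripper is mounted at the origin on the work surface. World frame = base frame: x ahead of the robot, y to its left, z up, the work surface at z = 0. Lengths are in m, angles in rad, forces in N, time in s.
With the tool pointing down it reaches from about 0.35 to 0.775 m from the base axis. Payload 5.5 kg.
Tool frame: the origin (TCP) lies on the centre line of the jaws, within the pads' length; the fingertips stand 11 mm ahead of it and the grasp point (between the pads) lies 8 mm behind it (env.tip_extent is the distance from the TCP to the fingertips, in m); z points along the fingers, y is the line along which they close (so a half turn about z gives the same grasp; the last joint's range is limited). The gripper opens to 85 mm and grips with 20 to 120 N. Pads are 22 mm wide; open, the fingers measure 114 mm over their backs; the gripper's body (76 mm by 85 mm) begins 54 mm behind the grasp point. The pads swing forward as they close: fully open they stand 13 mm farther back than shut.
Start: joints at [1.06, 0.313, 0.046, 1.304, 0, 1.431], TCP at [0.208, 0.536, 0.212] pointing down, gripper open.
Joint ranges: [-2.76, 2.76], [-0.86, 1.69], [-1.03, 1.26], [-2.2, 2.34], [-1.47, 1.5], [-3.14, 3.14]. Speed limits (rad/s): [2.57, 2.57, 3.14, 3.14, 3.14, 3.14].

## Interface

Orientations are given as a unit quaternion [w, x, y, z].
In Python, from workcell import env gives the robot as it stands.
- The arm moves only by the shell command python3 -m jog 'ROWS' [FORCE]. ROWS is JSON, a list of rows, each a list of 5 numbers: the gripper's target within -1 to 1 (shut at 1, half-way at 0, fully open at -1), then the shift along the tool's x, y, z in m, then the turn about the tool's z in degrees. In form: [[fingers, tx, ty, tz, turn], ...]. A call has 1 to 5 rows; each row shifts and turns the commanded pose from where the row before left it, along the tool's axes as they then stand; what a row does not reach is not made up. A row lasts 1/12 s, in which the tool goes at most 41.7 mm and 7.16 degrees, less where a joint would pass 70% of its speed; a pose out of reach is approached as far as the arm can. A call is refused whole if a number of a shift passes 0.0417 or a number of a turn 7.16, either way. A call with a gripper value outside its range is refused whole. The fingers move at their own pace and stop on an object; FORCE is the grip in N (left out, the last holds). Time passes only in rows, so rows that do not move let the fingers close. It gives the time, the measured TCP pose, the force, the opening and the grip force at its end, in the units of the state.
- env.get_state(): the state, without advancing time (a new reading comes with each control period).
- env.read_camera(name): name is "scene" or "top" or "wrist"; returns a dict with "img" (400x640x3 uint8, red, green, blue), "fov_y" (degrees; the focal length in pixels is half the picture's height over the tangent of half this angle, whatever the lens; pixels are square), "cx", "cy" (the principal point, pixels), "T" (4x4, takes a point from camera to world coordinates). Camera axes: x right, y up, looking along -z (the intrinsics and any distortion apply to the point x, -y, -z); pixel columns grow to the right and rows downward; lengths in m; the calibration is good to about 2 mm. A picture is of the moment at which its call begins. There is no depth.
- env.hand_in(): hands the job in; it is judged then, once.
The state is a dict: "clock": time; "joint_pos": joint angles; "qvel": joint speeds; "tau": joint torques, N m; "tcp_pos": TCP position; "orientation": TCP orientation; "wrist_force": force on the tool from outside, world axes, zero at the start; "ft_torque": the same for the moment, N m; "finger_gap": finger opening in m; "grip_force": force on a finger pad.
Only numpy, scipy, OpenCV 4.12 (cv2) and the standard library are available. Lean on these libraries where they do the work, as an engineer would, in place of code of your own. Each camera call takes 0.05 s, during which the arm holds its last target. There are 200 camera calls.

## Working session

There is one attempt and no reset: what is moved stays moved. The work goes in short steps, Python scripts to look and compute and a shell command to move; the robot and the scene stay as the last step left them, time stands still between calls to the robot, and variables do not carry over. Pictures are saved under pics/ and viewed, at most 10 in all, crops included, and the job is handed in when it is done.

```bash
mkdir -p pics; python3 - <<'E'
from workcell import env
import cv2,numpy as np
s=env.get_state();print({k:np.round(v,3).tolist() for k,v in s.items()},env.tip_extent)
for n in("top","scene"):
    c=env.read_camera(n);cv2.imwrite(f"pics/{n}0.png",c["img"][:,:,::-1]);print(n,[ (k,np.round(c[k],4).tolist()) for k in c if k!="img"])
E
```

```text
{'clock': 0.0, 'joint_pos': [1.06, 0.314, 0.045, 1.304, -0.0, 1.431], 'qvel': [-0.0, -0.001, -0.001, 0.0, -0.001, -0.0], 'tau': [0.0, -48.063, 29.853, 0.02, -0.0, -0.0], 'tcp_pos': [0.208, 0.535, 0.211], 'orientation': [-0.0, 0.184, 0.983, -0.001], 'wrist_force': [0.141, 0.067, -0.528], 'ft_torque': [-0.019, 0.003, 0.051], 'grip_force': 0.0, 'finger_gap': 0.086} 0.011
top [('fov_y', 46.1747), ('cx', 320.5951), ('cy', 201.1447), ('T', [[0.0033, 0.9965, -0.0835, 0.5257], [-1.0, 0.0025, -0.0094, 0.018], [-0.0091, 0.0835, 0.9965, 0.9063], [0.0, 0.0, 0.0, 1.0]])]
scene [('fov_y', 42.455), ('cx', 328.5589), ('cy', 187.4067), ('T', [[-0.8935, -0.2712, 0.3579, 0.9023], [0.4489, -0.5571, 0.6987, 0.6019], [0.0099, 0.7849, 0.6195, 0.6057], [0.0, 0.0, 0.0, 1.0]])]
```

View pics/top0.png

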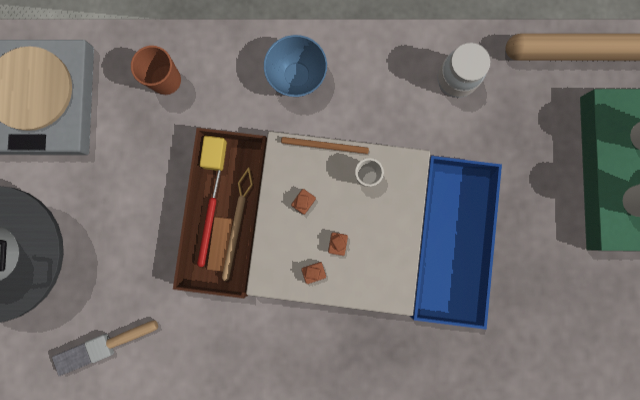

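The top view shows the blue tray on the slab's -y side (right), offcuts at about (303,201), (338,244) and (314,272), the pot at (369,172) and the tool at (325,145). Now I'll measure these.

```bash
cat > h.py <<'E'
from workcell import env
import cv2,numpy as np
def ray(c,u,v,z):
    f=200/np.tan(np.radians(c["fov_y"]/2));T=c["T"]
    d=T[:3,:3]@np.array([(u-c["cx"])/f,-(v-c["cy"])/f,-1]);o=T[:3,3]
    return (o+d*(z-o[2])/d[2])[:2]
def blobs(c,lo,hi,amin,box=None):
    m=cv2.inRange(cv2.cvtColor(c["img"],cv2.COLOR_RGB2HSV),lo,hi)
    if box:
        k=np.zeros_like(m);k[box[1]:box[3],box[0]:box[2]]=1;m=m*k
    cs,_=cv2.findContours(cv2.morphologyEx(m,cv2.MORPH_OPEN,np.ones((3,3))),cv2.RETR_EXTERNAL,cv2.CHAIN_APPROX_NONE)
    return [x for x in cs if cv2.contourArea(x)>amin]
def offcuts(c,box=(255,150,428,310)):
    r=[]
    for k in blobs(c,(0,90,60),(14,255,255),60,box):
        (u,v),wh,a=cv2.minAreaRect(k);r.append((u,v,wh,a,ray(c,u,v,.072)))
    return r
E
python3 - <<'E'
from h import *
c=env.read_camera("top")
for r in offcuts(c):print(np.round(r[0:2],1),np.round(r[2],1),np.round(r[3]),"world",np.round(r[4],4))
P=[ray(c,*p,.06) for p in((268,131),(430,151),(414,318),(248,295))]
for p in P:print("corner",np.round(p,4))
print("sides",[round(float(np.linalg.norm(P[i]-P[i-1])),4) for i in range(4)])
for k in blobs(c,(100,120,40),(125,255,255),2000):
    b=cv2.boxPoints(cv2.minAreaRect(k));print("blue",[np.round(ray(c,*p,.05),3).tolist() for p in b])
print("pot rim",ray(c,369.5,172,.105),"width",ray(c,356,172,.105)-ray(c,383,172,.105))
print("tool",ray(c,283,140,.07),ray(c,367,150,.07))
ctr=np.mean(P,0);ex=P[0]+P[1]-P[2]-P[3];ex/=np.linalg.norm(ex);print("ctr",ctr,"yaw",np.degrees(np.arctan2(ex[1],ex[0])))
R=np.array([ex,[-ex[1],ex[0]]])
for r in offcuts(c):print("slab",np.round(R@(r[4]-ctr),4))
print("pot slab",R@(ray(c,369.5,172,.105)-ctr))
s=cv2.resize(c["img"][120:330,240:510,::-1],None,fx=2.9,fy=2.8);cv2.imwrite("pics/crop.png",s)
E
```

```text
[313.3 272.6] [17.1 21.2] 72.0 world [0.4693 0.0382]
[337.6 243.7] [16.8 20.9] 9.0 world [ 0.5201 -0.0044]
[303.1 201.3] [16.9 21.1] 35.0 world [0.5953 0.0571]
corner [0.7255 0.1229]
corner [ 0.6888 -0.1731]
corner [ 0.3895 -0.14  ]
corner [0.4284 0.1549]
sides [0.2989, 0.2983, 0.3012, 0.2974]
blue [[0.383, -0.139], [0.682, -0.176], [0.668, -0.31], [0.37, -0.27]]
pot rim [ 0.643396   -0.05843805] width [-8.94679594e-05  4.64317338e-02]
tool [0.706662   0.09431868] [ 0.6885578  -0.05749094]
ctr [ 0.55805575 -0.00882267] yaw -6.222408665182502
slab [-0.0933  0.0372]
slab [-0.0382  0.0003]
slab [0.0299 0.0696]
pot slab [ 0.0902152 -0.0400732]
```

View pics/crop.png

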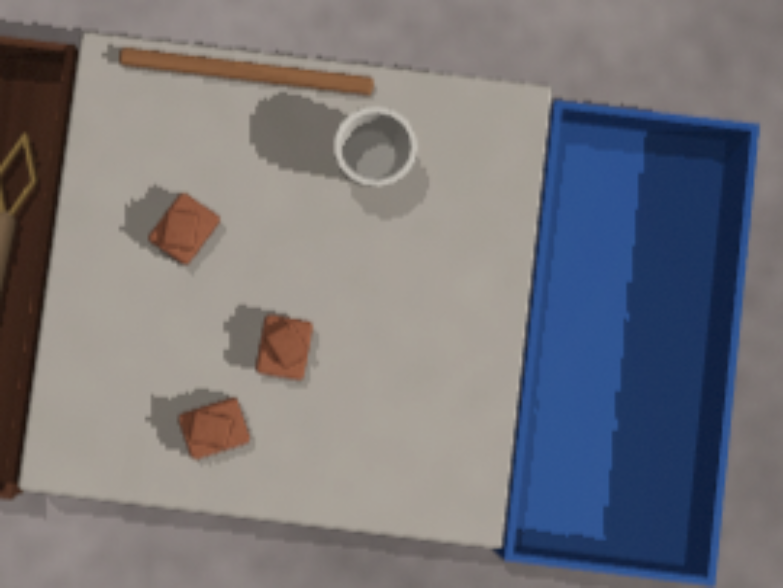

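The crop confirms three offcuts with clear lanes to the blue tray, and the pot alone in the +x lane. I'll push offcut 2 first, since it is nearest the tray, then 1, then 3, with fingers about 17 mm apart so they cradle the block. First I turn the tool so its y axis lies along slab x.

```bash
python3 -m jog '[[0.6,0,0,0,7.1],[0.6,0,0,0,7.1],[0.6,0,0,0,7.1],[0.6,0,0,0,7.1],[0.6,0,0,0,7.1]]' 60; python3 -m jog '[[0.6,0,0,0,7.1],[0.6,0,0,0,7.1],[0.6,0,0,0,7.1],[0.6,0,0,0,7.1],[0.6,0,0,0,7.1]]'; python3 -m jog '[[0.6,0,0,0,4.5],[0.6,-0.03,0.025,0,0],[0.6,-0.03,0.025,0,0],[0.6,-0.03,0.025,0,0],[0.6,-0.03,0.025,0,0]]'
```

```text
clock: 0.57
tcp_pos: [0.2083, 0.5357, 0.2111]
orientation: [-0.0, 0.478, 0.878, -0.0]
wrist_force: [-0.1, -0.9, 0.9]
finger_gap: 0.0257
grip_force: 0.0
clock: 0.98
tcp_pos: [0.2083, 0.5357, 0.2111]
orientation: [0.0, 0.723, 0.691, -0.0]
wrist_force: [0.5, -0.3, 0.4]
finger_gap: 0.0172
grip_force: 0.0
clock: 1.4
tcp_pos: [0.2938, 0.4036, 0.2111]
orientation: [0.0, 0.747, 0.665, -0.0]
wrist_force: [0.2, -0.2, 0.6]
finger_gap: 0.0172
grip_force: 0.0
```

```bash
python3 -m jog '[[0.6,-0.03,0.025,0,0],[0.6,-0.03,0.025,0,0],[0.6,-0.03,0.025,0,0],[0.6,-0.03,0.025,0,0],[0.6,-0.03,0.025,0,0]]'; python3 -m jog '[[0.6,-0.03,0.025,0,0],[0.6,-0.03,0.025,0,0],[0.6,-0.03,0.025,0,0],[0.6,-0.03,0.025,0,0],[0.6,-0.03,0.025,0,0]]';  python3 -m jog '[[0.6,0,0,0,0],[0.6,0,0,0,0]]'; cat >> h.py <<'E'
C=np.array([.558,-.0088]);a=np.radians(-6.7);RS=np.array([[np.cos(a),np.sin(a)],[-np.sin(a),np.cos(a)]])
slab=lambda p:RS@(np.array(p)[:2]-C)
E
python3 -c "
from h import *
print(slab(env.get_state()['tcp_pos']))"
```

```text
clock: 1.82
tcp_pos: [0.4005, 0.2396, 0.2114]
orientation: [-0.0, 0.747, 0.664, 0.0]
wrist_force: [1.0, 0.2, -0.3]
finger_gap: 0.0174
grip_force: 0.0
clock: 2.23
tcp_pos: [0.5072, 0.0759, 0.2114]
orientation: [-0.0, 0.748, 0.664, 0.0]
wrist_force: [1.0, 0.4, -0.3]
finger_gap: 0.017
grip_force: 0.0
clock: 2.4
tcp_pos: [0.5072, 0.0759, 0.2108]
orientation: [-0.0, 0.749, 0.663, -0.0]
wrist_force: [-0.9, -0.2, 0.2]
finger_gap: 0.0168
grip_force: 0.0
[-0.06031304  0.07821452]
```

```bash
python3 -m jog '[[0.6,-0.033,0.022,0,0],[0.6,0,0,0.035,0],[0.6,0,0,0.035,0],[0.6,0,0,0.03,0],[0.6,0,0,0,0]]'; python3 - <<'E'
from h import *
s=env.get_state();print(slab(s['tcp_pos']))
c=env.read_camera("wrist");cv2.imwrite("pics/w1.png",c["img"][:,:,::-1])
for r in offcuts(c,(0,0,640,400)):print(np.round(r[:2]),np.round(slab(r[4]),4))
E
```

```text
clock: 2.82
tcp_pos: [0.519, 0.0439, 0.1057]
orientation: [-0.004, 0.747, 0.665, -0.004]
wrist_force: [-1.5, -0.1, -0.7]
finger_gap: 0.0173
grip_force: 0.0
[-0.0448952  0.0478286]
[320. 280.] [-0.0441 -0.0047]
[257. 235.] [-0.0936  0.0356]
[423. 194.] [0.0309 0.0692]
[556. 211.] [0.1313 0.0565]
[598.  27.] [0.1232 0.176 ]
[314.   3.] [-0.0488  0.1889]
[166.  34.] [-0.1399  0.173 ]
```

View pics/w1.png

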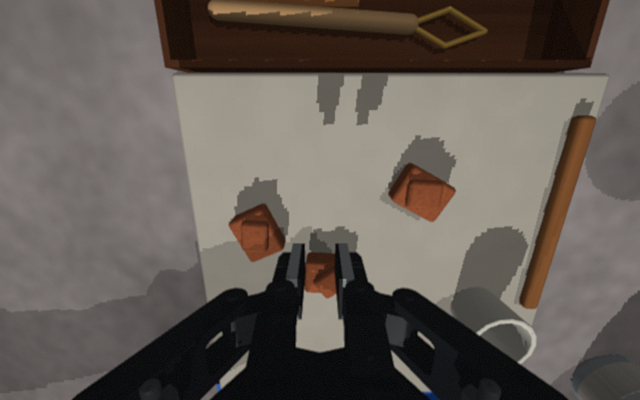

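The wrist view shows offcuts 1 at (257,232) and 3 at (422,192), which agree with the top view to about 2 mm. Offcut 2 is ahead between the fingers at (320,275). I'll shift 7 mm in x, descend and push.

```bash
python3 -m jog '[[0.6,0.003,0.007,0,0],[0.6,0,0,0.015,0],[0.6,0,0,0.015,0],[0.6,0,0,0,0]]'; python3 -m jog '[[0.6,-0.01,0,0,0],[0.6,-0.01,0,0,0],[0.6,-0.012,0,0,0],[0.6,-0.012,0,0,0],[0.6,-0.012,0,0,0]]';python3 -m jog '[[0.6,-0.012,0,0,0],[0.6,-0.012,0,0,0],[0.6,-0.012,0,0,0],[0.6,-0.012,0,0,0],[0.6,0,0,0,0]]'; python3 - <<'E'
from h import *
s=env.get_state();print(slab(s['tcp_pos']))
c=env.read_camera("scene");cv2.imwrite("pics/s1.png",c["img"][:,:,::-1])
E
```

```text
clock: 3.2
tcp_pos: [0.5326, 0.0454, 0.0819]
orientation: [0.0, 0.747, 0.665, 0.0]
wrist_force: [-0.7, -0.3, -0.2]
finger_gap: 0.0172
grip_force: 0.0
clock: 3.62
tcp_pos: [0.5257, -0.0127, 0.0824]
orientation: [0.001, 0.748, 0.664, 0.0]
wrist_force: [1.1, -0.6, 0.6]
finger_gap: 0.0167
grip_force: 0.0
clock: 4.03
tcp_pos: [0.5196, -0.0611, 0.0815]
orientation: [0.0, 0.748, 0.663, -0.0]
wrist_force: [0.4, 0.1, 1.1]
finger_gap: 0.0171
grip_force: 0.0
[-0.03204524 -0.05641999]
```

View pics/s1.png

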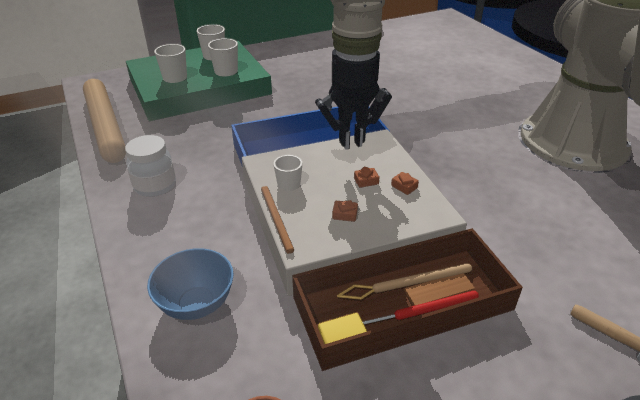

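The scene view shows the fingers at about (350,140), past offcut 2 at (366,177), so they rode over it: the tips were too high. I'll check the top view and the fingertips' actual height.

```bash
python3 - <<'E'
from h import *
c=env.read_camera("top")
for r in offcuts(c):print(np.round(r[:2]),np.round(r[3]),np.round(slab(r[4]),4))
s=env.get_state();p=s['tcp_pos'];print(p,s['finger_gap'])
# expected pixel of TCP-offset points in the scene image
c=env.read_camera("scene");f=200/np.tan(np.radians(c["fov_y"]/2))
for z in(.06,.065,.07,.075,.08,.09):
    q=np.linalg.inv(c["T"])@np.r_[p[:2],z,1];print(z,np.round([c["cx"]+f*q[0]/-q[2],c["cy"]-f*q[1]/-q[2]],1))
cv2.imwrite("pics/s2.png",cv2.resize(c["img"][100:210,290:430,::-1],None,fx=5,fy=5))
E
```

```text
[313. 273.] 72.0 [-0.0936  0.0364]
[337. 244.] 10.0 [-0.0381  0.0002]
[303. 201.] 36.0 [0.0291 0.0699]
[ 0.51958358 -0.05928228  0.08142647] 0.016654769847321928
0.06 [350.4 163.4]
0.065 [350.5 161.1]
0.07 [350.6 158.9]
0.075 [350.7 156.6]
0.08 [350.8 154.3]
0.09 [351.  149.7]
```

View pics/s2.png

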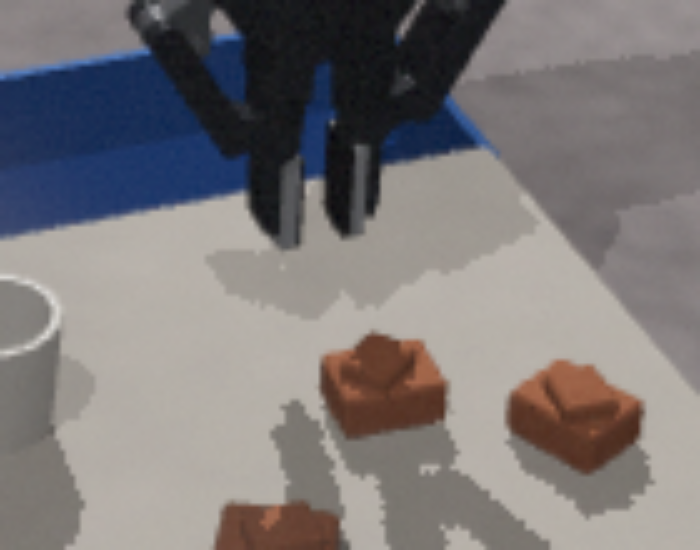

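Offcut 2 did not move. The tips appear at about (347,149) in the full picture, which means z ≈ 0.09, well above nominal. I'll settle the height by touch, here over bare slab.

```bash
for i in 1 2; do python3 -m jog '[[0.6,0,0,0.003,0],[0.6,0,0,0,0]]' | egrep 'tcp|wrist'; done; python3 -m jog '[[0.6,0,0,0.002,0],[0.6,0,0,0,0]]' | egrep 'tcp|wrist'; python3 -m jog '[[0.6,0,0,0.002,0],[0.6,0,0,0,0]]' | egrep 'tcp|wrist'
python3 - <<'E'
from h import *
c=env.read_camera("scene");f=200/np.tan(np.radians(c["fov_y"]/2))
for P in ([-.0381,.0002,.084],[-.0381,.0002,.060],[-.15,-.15,.06],[.15,.15,.06]):
    w=np.r_[RS.T@np.array(P[:2])+C,P[2],1];q=np.linalg.inv(c["T"])@w;print(P,np.round([c["cx"]+f*q[0]/-q[2],c["cy"]-f*q[1]/-q[2]],1))
E
```

```text
tcp_pos: [0.5194, -0.0581, 0.0779]
wrist_force: [-0.0, 0.2, -1.0]
tcp_pos: [0.5194, -0.0581, 0.0749]
wrist_force: [-0.5, 1.5, -0.8]
tcp_pos: [0.5195, -0.0584, 0.0731]
wrist_force: [0.1, 0.3, 0.5]
tcp_pos: [0.5195, -0.0586, 0.0712]
wrist_force: [-0.1, -0.0, -0.9]
[-0.0381, 0.0002, 0.084] [366.  168.9]
[-0.0381, 0.0002, 0.06] [365.3 180. ]
[-0.15, -0.15, 0.06] [386.9 126.2]
[0.15, 0.15, 0.06] [285.5 266.5]
```

```bash
for i in 1 2 3 4; do python3 -m jog '[[0.6,0,0,0.002,0],[0.6,0,0,0,0]]' | egrep 'tcp|wrist'; done
python3 -c "
from h import *
c=env.read_camera('scene');cv2.imwrite('pics/s3.png',cv2.resize(c['img'][100:210,290:430,::-1],None,fx=5,fy=5));print(env.tip_extent)"
```

```text
tcp_pos: [0.5196, -0.0587, 0.0692]
wrist_force: [1.0, 0.4, -0.8]
tcp_pos: [0.5195, -0.0587, 0.0672]
wrist_force: [0.4, 0.7, 0.5]
tcp_pos: [0.5195, -0.0587, 0.0652]
wrist_force: [1.0, -0.1, -0.0]
tcp_pos: [0.5195, -0.0587, 0.0631]
wrist_force: [0.2, -0.7, 0.2]
0.011
```

View pics/s3.png

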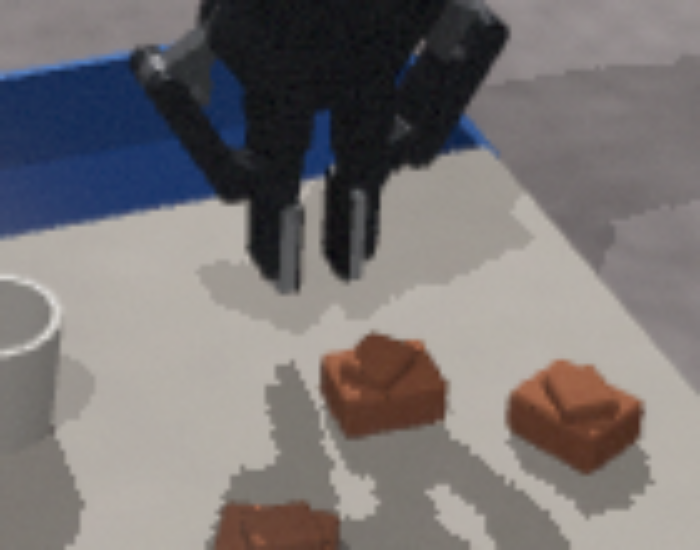

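The tips are now at about (348,158), i.e. z ≈ 0.07, still not touching, so the reported TCP sits about 20 mm low relative to the real tips. I'll continue down to contact.

```bash
for i in 1 2 3 4 5; do python3 -m jog '[[0.6,0,0,0.002,0],[0.6,0,0,0,0]]' | egrep 'tcp|wrist'; done
```

```text
tcp_pos: [0.5196, -0.0587, 0.0612]
wrist_force: [0.1, -0.4, 0.1]
tcp_pos: [0.5195, -0.0587, 0.0591]
wrist_force: [-0.2, 0.5, 0.1]
tcp_pos: [0.5195, -0.0587, 0.0572]
wrist_force: [0.4, -0.3, 0.1]
tcp_pos: [0.5195, -0.0587, 0.0552]
wrist_force: [-0.4, 0.5, 0.2]
tcp_pos: [0.5195, -0.0586, 0.0532]
wrist_force: [1.1, -0.3, -0.6]
```

```bash
for i in 1 2 3; do python3 -m jog '[[0.6,0,0,0.001,0],[0.6,0,0,0,0]]' | egrep 'tcp|wrist'; done
python3 -c "
from h import *
c=env.read_camera('scene');cv2.imwrite('pics/s4.png',cv2.resize(c['img'][120:200,310:410,::-1],None,fx=7,fy=7))"
```

```text
tcp_pos: [0.5196, -0.0587, 0.0523]
wrist_force: [-0.4, 0.5, 0.1]
tcp_pos: [0.5196, -0.0587, 0.0514]
wrist_force: [-1.6, -0.6, 0.1]
tcp_pos: [0.5196, -0.0587, 0.0503]
wrist_force: [-0.2, -0.1, -0.3]
```

View pics/s4.png

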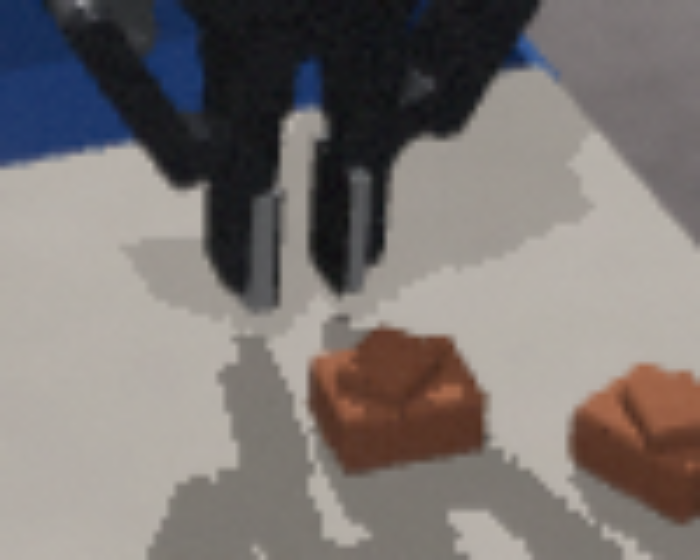

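The tips now stand only a few mm above the slab, with finger and shadow nearly meeting at about (347,164). So a reported z ≈ 0.050 is the pushing height. I'll lift, go back behind offcut 2, descend and push.

```bash
python3 -m jog '[[0.6,0,0,-0.04,0],[0.6,0.034,-0.002,0,0],[0.6,0.034,-0.002,0,0],[0.6,0.034,-0.002,0,0],[0.6,0,0,0,0]]'|egrep 'tcp|wrist'; python3 -m jog '[[0.6,0,0,0.02,0],[0.6,0,0,0.02,0],[0.6,0,0,0,0]]'|egrep 'tcp|wrist'; python3 - <<'E'
from h import *
print(slab(env.get_state()['tcp_pos']))
for r in offcuts(env.read_camera("wrist"),(150,150,480,330)):print(np.round(r[:2]),np.round(slab(r[4]),4))
E
```

```text
tcp_pos: [0.5257, 0.0479, 0.0909]
wrist_force: [-0.7, -0.2, -0.1]
tcp_pos: [0.523, 0.0436, 0.0474]
wrist_force: [-0.7, 0.0, -0.3]
[-0.04089077  0.04798002]
[310. 322.] [-0.0462  0.0052]
[247. 283.] [-0.0829  0.0337]
[223. 271.] [-0.0957  0.0419]
[451. 227.] [0.0305 0.0698]
```

```bash
python3 -m jog '[[0.6,-0.01,0.001,0,0],[0.6,-0.01,0.001,0,0],[0.6,-0.012,0,0,0],[0.6,-0.012,0,0,0],[0.6,-0.012,0,0,0]]'|egrep 'tcp|wrist';python3 -m jog '[[0.6,-0.012,0,0,0],[0.6,-0.012,0,0,0],[0.6,0,0,0,0]]'|egrep 'tcp|wrist'; python3 - <<'E'
from h import *
print(slab(env.get_state()['tcp_pos']))
c=env.read_camera("scene");cv2.imwrite("pics/s5.png",cv2.resize(c["img"][90:250,220:460,::-1],None,fx=3,fy=3))
E
```

```text
tcp_pos: [0.5215, -0.0143, 0.0513]
wrist_force: [-0.5, 0.7, 1.1]
tcp_pos: [0.5182, -0.0391, 0.0506]
wrist_force: [0.9, 0.2, 1.0]
[-0.0360278  -0.03469735]
```

View pics/s5.png

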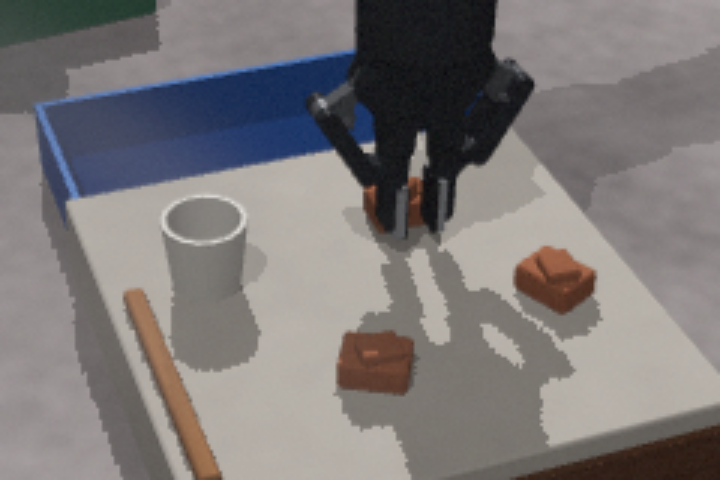

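Offcut 2 is being pushed squarely ahead of the fingers, at about (400,205) in the crop, and the others are undisturbed. I'll push on over the edge.

```bash
python3 -m jog '[[0.6,-0.002,0.003,0,0],[0.6,-0.012,0,0,0],[0.6,-0.012,0,0,0],[0.6,-0.012,0,0,0],[0.6,-0.012,0,0,0]]'|egrep 'tcp|wrist';python3 -m jog '[[0.6,-0.012,0,0,0],[0.6,-0.012,0,0,0],[0.6,-0.012,0,0,0],[0.6,-0.012,0,0,0],[0.6,-0.012,0,0,0]]'|egrep 'tcp|wrist';python3 -m jog '[[0.6,-0.012,0,0,0],[0.6,-0.012,0,0,0],[0.6,-0.012,0,0,0],[0.6,-0.012,0,0,0],[0.6,0,0,0,0]]'|egrep 'tcp|wrist'; python3 -m jog '[[0.6,0,0,-0.04,0],[0.6,0.03,-0.015,0,0],[0.6,0.038,-0.015,0,0],[0.6,0.038,-0.015,0,0],[0.6,0.038,-0.01,0,0]]'|egrep 'tcp|wrist'; python3 - <<'E'
from h import *
print(slab(env.get_state()['tcp_pos']))
c=env.read_camera("top")
for r in offcuts(c,(255,150,500,330)):print(np.round(r[:2]),np.round(r[3]),np.round(slab(r[4]),4))
E
```

```text
tcp_pos: [0.5153, -0.0875, 0.0504]
wrist_force: [0.3, 0.3, -0.2]
tcp_pos: [0.5082, -0.1474, 0.0505]
wrist_force: [0.2, 0.7, 0.3]
tcp_pos: [0.5028, -0.1962, 0.0505]
wrist_force: [0.5, 0.6, 0.2]
tcp_pos: [0.4636, -0.0427, 0.0906]
wrist_force: [0.3, 1.1, -0.1]
[-0.08985216 -0.04466721]
[313. 272.] 72.0 [-0.0932  0.0362]
[431. 254.] 90.0 [-0.0373 -0.1659]
[303. 201.] 36.0 [0.0294 0.0699]
[258. 164.] 90.0 [0.0872 0.1597]
```

```bash
python3 -m jog '[[0.6,0.04,-0.001,0,0],[0.6,0.04,-0.001,0,0],[0.6,0.04,-0.001,0,0],[0.6,0.01,0,0,0],[0.6,0,0,0,0]]'|egrep 'tcp|wrist'; python3 -m jog '[[0.6,0,0,0.02,0],[0.6,0,0,0.02,0],[0.6,0,0,0,0],[0.6,0,0,0,0]]'|egrep 'tcp|wrist'; python3 - <<'E'
from h import *
print(slab(env.get_state()['tcp_pos']))
c=env.read_camera("scene")
for r in blobs(c,(0,90,60),(14,255,255),15,(230,90,450,230)):
    (u,v),wh,_=cv2.minAreaRect(r);print(np.round([u,v,*wh]),[np.round(slab(ray(c,u,v,z)),3).tolist() for z in(.017,.072)])
E
```

```text
tcp_pos: [0.4773, 0.088, 0.0906]
wrist_force: [0.4, -0.5, 0.1]
tcp_pos: [0.4761, 0.0843, 0.0498]
wrist_force: [1.2, -0.7, -0.2]
[-0.09225513  0.08292883]
[344. 210.  19.  23.] [[0.006, 0.018], [0.031, 0.077]]
[272. 208.  47.   7.] [[0.124, -0.029], [0.137, 0.034]]
[397. 185.  16.   7.] [[-0.112, -0.016], [-0.076, 0.046]]
```

Offcut 2 is no longer visible from the scene camera, which fits it lying in the tray behind the slab edge. Now offcut 1.

```bash
for k in 1; do python3 -m jog '[[0.6,-0.01,0,0,0],[0.6,-0.01,0,0,0],[0.6,-0.012,0,0,0],[0.6,-0.012,0,0,0],[0.6,-0.012,0,0,0]]'|egrep 'tcp|wrist'; python3 -m jog '[[0.6,-0.012,0,0,0],[0.6,-0.012,0,0,0],[0.6,-0.012,0,0,0],[0.6,-0.012,0,0,0],[0.6,0,0,0,0]]'|egrep 'tcp|wrist'; done; python3 - <<'E'
from h import *
print(slab(env.get_state()['tcp_pos']))
for n,b in(("wrist",(150,150,480,399)),("scene",(300,90,450,230)),("top",(255,150,500,330))):
  c=env.read_camera(n)
  for r in offcuts(c,b):print(n,np.round(r[:2]),np.round(slab(r[4]),4))
E
```

```text
tcp_pos: [0.4712, 0.028, 0.0515]
wrist_force: [0.3, -0.2, 0.2]
tcp_pos: [0.4655, -0.0208, 0.0514]
wrist_force: [0.3, -0.6, 0.4]
[-0.09049094 -0.02268203]
wrist [322. 313.] [-0.0891 -0.0621]
scene [344. 210.] [0.0311 0.0767]
scene [372. 156.] [-0.072  -0.0473]
top [431. 255.] [-0.0378 -0.1659]
top [303. 201.] [0.0294 0.0699]
top [258. 164.] [0.0872 0.1597]
```

```bash
python3 -m jog '[[0.6,-0.012,0,0,0],[0.6,-0.012,0,0,0],[0.6,-0.012,0,0,0],[0.6,-0.012,0,0,0],[0.6,-0.012,0,0,0]]'|egrep 'tcp|wrist';python3 -m jog '[[0.6,-0.012,0,0,0],[0.6,-0.012,0,0,0],[0.6,-0.012,0,0,0],[0.6,-0.012,0,0,0],[0.6,-0.012,0,0,0]]'|egrep 'tcp|wrist';python3 -m jog '[[0.6,-0.012,0,0,0],[0.6,-0.012,0,0,0],[0.6,-0.012,0,0,0],[0.6,-0.008,0,0,0],[0.6,0,0,0,0]]'|egrep 'tcp|wrist'; python3 -m jog '[[0.6,0,0,-0.04,0],[0.6,0,0,-0.01,0],[0.6,0.03,0.02,0,0],[0.6,0.035,0.02,0,0],[0.6,0.035,0.02,0,0]]'|egrep 'tcp|wrist';python3 -m jog '[[0.6,0.035,0.02,0,0],[0.6,0.035,0.02,0,0],[0.6,0.035,0.01,0,0],[0.6,0.035,0.01,0,0],[0.6,0.035,0,0,0]]'|egrep 'tcp|wrist'; python3 - <<'E'
from h import *
print(slab(env.get_state()['tcp_pos']))
for n,b in(("scene",(300,90,450,230)),("top",(255,150,500,330))):
  c=env.read_camera(n)
  for r in offcuts(c,b):print(n,np.round(r[:2]),np.round(r[2]),np.round(slab(r[4]),4))
E
```

```text
tcp_pos: [0.4582, -0.0775, 0.0508]
wrist_force: [-0.6, 1.1, 0.1]
tcp_pos: [0.4511, -0.1376, 0.0507]
wrist_force: [-0.6, -0.5, 0.1]
tcp_pos: [0.4459, -0.1827, 0.0505]
wrist_force: [1.3, -0.3, 0.6]
tcp_pos: [0.5183, -0.0881, 0.1013]
wrist_force: [0.5, -0.8, -0.4]
tcp_pos: [0.5994, 0.0802, 0.1005]
wrist_force: [0.5, -0.3, 0.3]
[0.03071589 0.093179  ]
scene [344. 210.] [19. 23.] [0.0311 0.0767]
top [444. 283.] [20. 16.] [-0.0833 -0.1927]
top [431. 254.] [19. 12.] [-0.0373 -0.1659]
top [309. 202.] [12. 23.] [0.0297 0.0599]
```

```bash
python3 -m jog '[[0.6,0.024,-0.001,0,0],[0.6,0,0,0,0],[0.6,0,0,0.025,0],[0.6,0,0,0.025,0],[0.6,0,0,0,0]]'|egrep 'tcp|wrist'; python3 -m jog '[[0.6,0,0,0,0],[0.6,-0.01,0,0,0],[0.6,-0.01,0,0,0],[0.6,-0.012,0,0,0],[0.6,-0.012,0,0,0]]'|egrep 'tcp|wrist';python3 -m jog '[[0.6,-0.012,0,0,0],[0.6,-0.012,0,0,0],[0.6,-0.012,0,0,0],[0.6,-0.012,0,0,0],[0.6,0,0,0,0]]'|egrep 'tcp|wrist'; python3 - <<'E'
from h import *
print(slab(env.get_state()['tcp_pos']))
for n,b in(("wrist",(150,150,480,399)),("scene",(300,90,450,230))):
  c=env.read_camera(n)
  for r in offcuts(c,b):print(n,np.round(r[:2]),np.round(slab(r[4]),4))
E
```

```text
tcp_pos: [0.5954, 0.1015, 0.0461]
wrist_force: [-1.4, -0.2, 0.2]
tcp_pos: [0.5946, 0.0568, 0.0518]
wrist_force: [-0.6, 0.3, 0.3]
tcp_pos: [0.5881, 0.008, 0.0505]
wrist_force: [-0.2, 0.9, -0.6]
[0.02790034 0.0201671 ]
wrist [323. 305.] [ 0.0304 -0.0122]
scene [317. 185.] [0.0513 0.0009]
```

```bash
python3 -m jog '[[0.6,-0.012,0,0,0],[0.6,-0.012,0,0,0],[0.6,-0.012,0,0,0],[0.6,-0.012,0,0,0],[0.6,-0.012,0,0,0]]'|egrep 'tcp|wrist';python3 -m jog '[[0.6,-0.012,0,0,0],[0.6,-0.012,0,0,0],[0.6,-0.012,0,0,0],[0.6,-0.012,0,0,0],[0.6,-0.012,0,0,0]]'|egrep 'tcp|wrist';python3 -m jog '[[0.6,-0.012,0,0,0],[0.6,-0.012,0,0,0],[0.6,-0.012,0,0,0],[0.6,-0.012,0,0,0],[0.6,-0.012,0,0,0]]'|egrep 'tcp|wrist'; python3 -m jog '[[0.6,-0.012,0,0,0],[0.6,-0.012,0,0,0],[0.6,0,0,0,0],[0.6,0,0,-0.04,0],[0.6,0,0,-0.04,0]]'|egrep 'tcp|wrist';python3 -m jog '[[0.6,0.01,-0.04,-0.01,0],[0.6,0.02,-0.035,0,0],[0.6,0.02,-0.035,0,0],[0.6,0.02,-0.035,0,0],[0.6,0,0,0,0]]'|egrep 'tcp|wrist';python3 -m jog '[[0.6,0.04,0,0,0],[0.6,0.04,0,0,0],[0.6,0.04,0,0,0],[0.6,0.04,0,0,0],[0.6,0.04,0,0,0]]'|egrep 'clock|tcp|wrist'; python3 - <<'E'
from h import *
c=env.read_camera("top")
for r in offcuts(c,(255,150,500,330)):print(np.round(r[:2]),np.round(slab(r[4]),4))
print("pot",[np.round(cv2.minEnclosingCircle(k)[0],1) for k in blobs(c,(0,0,190),(180,40,255),20,(340,150,400,200))])
cv2.imwrite("pics/end.png",cv2.resize(c["img"][110:335,170:510,::-1],None,fx=2.2,fy=2.2))
E
```

```text
tcp_pos: [0.581, -0.0502, 0.0504]
wrist_force: [-0.1, -0.0, 0.3]
tcp_pos: [0.574, -0.1098, 0.0505]
wrist_force: [-0.1, 0.7, -0.3]
tcp_pos: [0.567, -0.1693, 0.0505]
wrist_force: [0.5, 0.3, -0.8]
tcp_pos: [0.5617, -0.1909, 0.1284]
wrist_force: [0.7, -0.9, 0.9]
tcp_pos: [0.4204, -0.1, 0.1387]
wrist_force: [-0.6, 1.0, -1.1]
clock: 17.97
tcp_pos: [0.4528, 0.0949, 0.1407]
wrist_force: [1.1, -0.6, 0.0]
[443. 283.] [-0.0835 -0.192 ]
[431. 255.] [-0.0378 -0.1659]
[436. 212.] [ 0.0375 -0.1663]
[258. 163.] [0.0881 0.1598]
pot []
```

View pics/end.png

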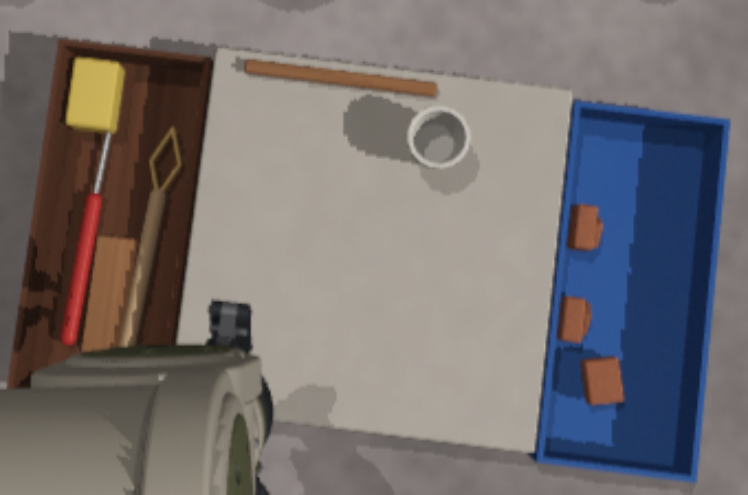

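The slab is clear apart from the pot and tool, both unmoved. Offcuts 2 and 3 (crop (573,320) and (585,228)) sit close to the near tray wall, so before handing in I'll look from above the tray with the wrist camera to make sure they aren't caught on the rim.

```bash
python3 -m jog '[[0.6,0,0,-0.04,0],[0.6,0,0,-0.04,0],[0.6,-0.035,0.02,0,0],[0.6,-0.035,0.02,0,0],[0.6,-0.035,0.02,0,0]]'|egrep 'tcp|wrist';python3 -m jog '[[0.6,-0.035,0.02,0,0],[0.6,-0.035,0.02,0,0],[0.6,-0.035,0.02,0,0],[0.6,-0.02,0.02,0,0],[0.6,0,0,0,0]]'|egrep 'clock|tcp|wrist'; python3 - <<'E'
from h import *
c=env.read_camera("wrist");print(slab(env.get_state()['tcp_pos']),slab(c["T"][:3,3]),c["T"][2])
cv2.imwrite("pics/w2.png",c["img"][:,:,::-1])
t=env.read_camera("top");f=200/np.tan(np.radians(t["fov_y"]/2))
for xs in(-.038,.0375):
  for y,z in((-.154,.05),(-.159,.05),(-.159,.005)):
    q=np.linalg.inv(t["T"])@np.r_[RS.T@np.array([xs,y])+C,z,1];print(xs,y,z,np.round([t["cx"]+f*q[0]/-q[2],t["cy"]-f*q[1]/-q[2]],1))
for k in blobs(t,(0,90,60),(14,255,255),60,(410,180,500,330)):print("bbox",cv2.boundingRect(k))
E
```

```text
tcp_pos: [0.5012, -0.0186, 0.2217]
wrist_force: [0.8, 0.4, -0.0]
clock: 18.85
tcp_pos: [0.5674, -0.1568, 0.2191]
wrist_force: [-0.7, 1.1, 0.3]
[ 0.02472543 -0.14361654] [ 0.02718544 -0.06105364] [ 0.00100249 -0.32751956  0.94484387  0.38170004]
-0.038 -0.154 0.05 [421.7 253.8]
-0.038 -0.159 0.05 [424.4 254.1]
-0.038 -0.159 0.005 [419.5 253.4]
0.0375 -0.154 0.05 [425.9 212.4]
0.0375 -0.159 0.05 [428.7 212.8]
0.0375 -0.159 0.005 [423.5 214.1]
bbox (434, 273, 19, 21)
bbox (424, 245, 14, 20)
bbox (429, 203, 14, 20)
```

View pics/w2.png

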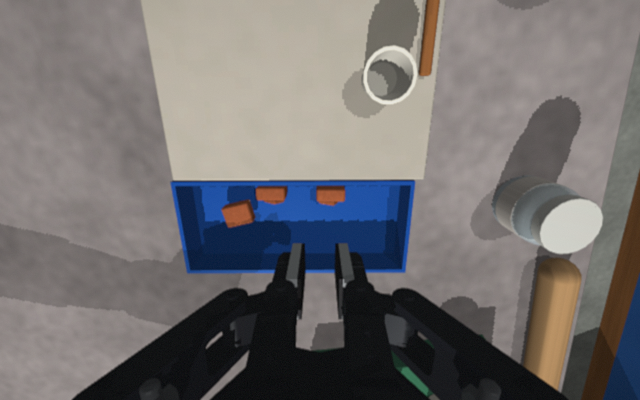

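The wrist view shows all three offcuts inside the blue tray, at (238,213), (271,195) and (330,195). In the top view, 2 and 3 are cut off exactly at the inner rim line, so they lie below the rim. The pot and tool are still in place and the arm is clear, so I'm handing in.

```bash
python3 -c "
from workcell import env
print(env.hand_in())"
```

```text
the job is handed in; nothing more can be done
None
```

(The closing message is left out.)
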